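Hang the wet slide carrier on the drying rail over the drip tray

ROBOT

A 6-joint arm with a two-finger parallel gripper is mounted at the origin on the work surface. World frame = base frame: x ahead of the robot, y to its left, z up, the work surface at z = 0. Lengths are in m, angles in degrees, forces in N, time in s.
With the tool pointing down it reaches from about 0.25 to 0.725 m from the base axis. Payload 9.7 kg.
Tool frame: the origin (TCP) lies on the centre line of the jaws, within the pads' length; the fingertips stand ctrl.nose_length ahead of it and the grasp point (between the pads) lies 3 mm ahead of it (ctrl.nose_length is the distance from the TCP to the fingertips, in m); z points along the fingers, y is the direction in which the jaws open and shut (so a half turn about z gives the same grasp; the last joint's range is limited). The gripper opens to 85 mm and grips with 20 to 120 N. Pads are 22 mm wide; open, the fingers measure 114 mm over their backs; the gripper's body (76 mm by 85 mm) begins 54 mm behind the grasp point. The pads swing forward as they close: fully open they stand 13 mm farther back than shut.
Start: joints at [69.672, 4.979, 10.078, 95.1, 0, 90], TCP at [0.191, 0.516, 0.253] pointing down, gripper open.
Joint ranges: [-179.16, 179.16], [-48.56, 103.87], [-65.8, 70.77], [-126.05, 130.52], [-82.76, 87.17], [-180, 180]. Speed limits (degrees/s): [127.2, 127.2, 147.25, 180, 180, 180].

INTERFACE

Orientations are given as a 3x3 rotation matrix whose columns are the frame's x, y, z axes.
In Python, from workcell import ctrl gives the robot as it stands.
- The arm moves only by the tool drive_tool, never from a script. Its argument "targets" is a list of rows, each a list of 3 entries, a list of its own where there are three numbers: the closure, from -1 (fully open) to 1 (shut), then the shift along the tool's x, y, z in m, then the turn about the tool's z in degrees. A call has 1 to 8 rows; each row shifts and turns the commanded pose from where the row before left it, along the tool's axes as they then stand; what a row does not reach is not made up. A row lasts 1/10 s, in which the tool goes at most 50 mm and 8.59 degrees, less where a joint would pass 70% of its speed; a pose out of reach is approached as far as the arm can. A call is refused whole if a number of a shift passes 0.05 or a number of a turn 8.59, either way. A call with a gripper value outside its range is refused whole. The fingers move at their own pace and stop on an object; "newtons" is the grip in N (left out, the last holds). Time passes only in rows, so rows that do not move let the fingers close. It gives the time, the measured TCP pose, the force and the opening at its end, in the units of the state.
- ctrl.read_state(): the state, without advancing time (a new reading comes with each control period).
- ctrl.read_camera(name): name is "scene" or "side" or "wrist"; returns a dict with "color" (420x560x3 uint8, red, green, blue), "z_map" (420x560 float32, m along the optical axis (not along the pixel's ray), 0 where there is no reading), "fovy" (degrees; the focal length in pixels is half the picture's height over the tangent of half this angle, whatever the lens; pixels are square), "cx", "cy" (the principal point, pixels), "eye" and "rotation" of the camera in the world; the wrist camera has in their place "mount" (4x4, takes a point from camera to tool coordinates, whose origin is the TCP and whose axes are the flange's). Camera axes: x right, y down, z forward; pixel columns grow to the right and rows downward; lengths in m; the calibration is good to about 2 mm. A picture is of the moment at which its call begins: read the wrist's pose just before it.
- ctrl.sign_off(): hands the job in, once; it reports no verdict.
The state is a dict: "clock": time; "joints": joint angles; "qd": joint speeds; "effort": joint torques, N m; "eef_pos": TCP position; "orientation": TCP orientation; "contact_force": force on the tool from outside, world axes, zero at the start; "wrist_torque": the same for the moment, N m; "grip_width": opening from 0.0 (shut) to 1.0 (fully open).
Only numpy, scipy, OpenCV 4.12 (cv2) and the standard library are available. Lean on these libraries where they do the work, as an engineer would, in place of code of your own. Each camera call takes 0.05 s, during which the arm holds its last target. There are 200 camera calls.

TASK

Hang the wet slide carrier on the drying rail: bring both its hooks down over the bar in the open middle part, handle towards the robot, and let go so that it hangs free there. Then slide it along the bar, under the keeper bar, to whichever end has the drip tray below it (not the slide box), and leave it hanging still with its whole length over the tray. Keep the carrier upright, and do not shift the slide box, the pen cup or the bottle.

Things in the scene. Friction and masses are not known exactly. Their poses are not given: they have to be found in the camera images.
- carrier: Loose steel slide-staining carrier, 0.24 to 0.39 kg, standing upright; origin at the centre of the basket's underside, z up, y along the basket's length. Basket 44 (x) by 90 (y) by 46 mm high, its glass slides stand 79 mm high. A hook of 6 mm round wire over each end (see carrier_hook) and an upright handle on the -x side (see carrier_handle).
- carrier_hook (a point): Midway between the two hooks, 115 mm above the carrier's origin: the bar's axis passes here when it hangs properly. Hooks at y = +-42 mm: the wire rises at x = -14 mm, bends over as an inverted V (peak at x = 0, top of the wire 129 mm above the underside) and ends in an open tip at x = +18 mm, 98 mm up. The mouth is about 26 mm wide; the hooks go on from the -x side and above.
- carrier_handle (a point): Where to grip: on the middle of the black upright handle strip, 15 mm below its top, at x = -48, y = 0, z = 135 mm in the carrier's frame. The strip is 24 mm in x and 10 mm thick in y (close the fingers along y), 150 mm high, free on both y sides above 50 mm.
- rail_stand: Fixed drying rail; origin on the bench under the bar's middle, y along the bar, x away from the robot (yaw varies by some degrees). Bar 12 mm thick, 580 mm long, a post 18 mm thick, 244 mm high at each end. From each post inward to y = +-95 mm a keeper bar, 8 mm thick, runs 24 mm above the bar (axis to axis): hooks slide under it but cannot go on or off there. The middle 190 mm is open above.
- rail_mid (a point): Middle of the bar, on its axis, 210 mm above the bench.
- drip_tray: Fixed shallow open steel tray, 80 (x) by 130 (y) by 25 mm high, walls 4 mm, standing under one end of the bar (left or right), its centre 140 to 185 mm from the bar's middle, parallel to the bar; origin at the centre of its underside. It is empty.
- slide_box: Loose grey storage box with dry slides, 80 (x) by 130 (y) by 34 mm high, under the other end of the bar; origin at the centre of its underside. Leave it alone.
- pen_cup: Loose steel pen holder, foot 84 mm across, 145 mm high with its pens, to the right (-y); origin at the centre of its underside. Leave it alone.
- reagent_bottle: Loose amber bottle, 70 mm across, 140 mm high, to the left (+y); origin at the centre of its underside. Leave it alone.
Mind the look-alikes: they are no part of the job. What is shaped like the drip_tray but pink is not meant.

How it is judged:
By the outcome, as a careful person would: the job done as asked, in the order asked, and still so for the second after the job is handed in, with the robot touching nothing.
It also fails if it takes over 61 s, if anything falls off the work surface, if the arm or the gripper's body presses on something with over 40 N, if the wrist force passes 120 N, or if a joint passes its speed limit or range.

## Working session

There is one attempt and no reset: what is moved stays moved. The work goes in short steps, Python scripts to look and compute and a tool call to move; the robot and the scene stay as the last step left them, time stands still between calls to the robot, and variables do not carry over. Pictures are saved under pics/ and viewed, about 8 in all and at most 12, crops included, and the job is handed in when it is done.

Besides the shell and the picture viewer there is one more tool, called in YAML: its name, and indented under it one key for each argument. drive_tool: Moves the arm, as the interface text tells. Its arguments: {"type":"object","properties":{"targets":{"type":"array","items":{"type":"array"}},"newtons":{"type":"number"}},"required":["targets"]}

```bash
ls; mkdir -p pics; cat > h.py <<'E'
import numpy as np, cv2
from workcell import ctrl
def cam(n):
    s=ctrl.read_state(); c=ctrl.read_camera(n)
    f=210/np.tan(np.radians(c['fovy'])/2)
    if n=='wrist':
        T=np.eye(4);T[:3,:3]=np.array(s['orientation']);T[:3,3]=s['eef_pos']
        M=T@np.array(c['mount']);R,e=M[:3,:3],M[:3,3]
    else: R,e=np.array(c['rotation']),np.array(c['eye'])
    v,u=np.mgrid[:420,:560]; z=c['z_map']
    P=np.stack([(u-c['cx'])/f*z,(v-c['cy'])/f*z,z],-1)@R.T+e
    P[z==0]=np.nan
    return c['color'],P,(R,e,f,c['cx'],c['cy'])
def save(n,a): cv2.imwrite('pics/'+n+'.png',cv2.cvtColor(a,cv2.COLOR_RGB2BGR))
E
python3 - <<'E'
from h import *
s=ctrl.read_state();print(s, ctrl.nose_length)
a,P,k=cam('scene');b,Q,l=cam('side')
print(k[1],k[0][:,2],l[1],l[0][:,2])
np.savez('s0.npz',a=a,P=P,b=b,Q=Q)
save('scene',a);save('side',b)
E
```

```text
pics
{'clock': 0.0, 'joints': array([6.96726330e+01, 5.01218894e+00, 1.00365438e+01, 9.50984810e+01,
       9.73788259e-04, 8.99984506e+01]), 'qd': array([-0.01994068,  0.03530303, -0.0179565 , -0.07095978, -0.12518871,
        0.07364699]), 'effort': array([-1.56568887e-03, -5.20398688e+01,  4.64795423e+01,  1.66603649e-02,
       -2.91737126e-05,  3.07589585e-05]), 'eef_pos': array([0.19099465, 0.51558155, 0.25259131]), 'orientation': array([[-9.37732502e-01,  3.47357940e-01, -4.65363109e-04],
       [ 3.47358251e-01,  9.37731725e-01, -1.20727043e-03],
       [ 1.70307826e-05, -1.29374443e-03, -9.99999163e-01]]), 'contact_force': array([-0.08535743,  0.7991058 , -0.07906372]), 'wrist_torque': array([-0.0405049 ,  0.01409731, -0.01020119]), 'grip_width': 0.9988688732441381} 0.022
[ 1.62906627 -0.22662432  1.2244222 ] [-0.66961184  0.15442049 -0.72648076] [ 1.70621321 -0.57008352  1.23764531] [-0.67216446  0.34288463 -0.65622029]
```

View pics/scene.png

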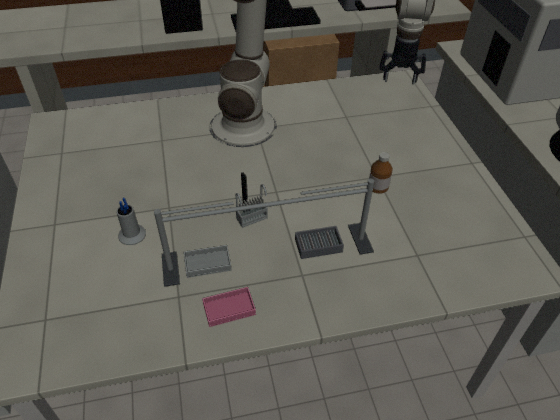

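View pics/side.png

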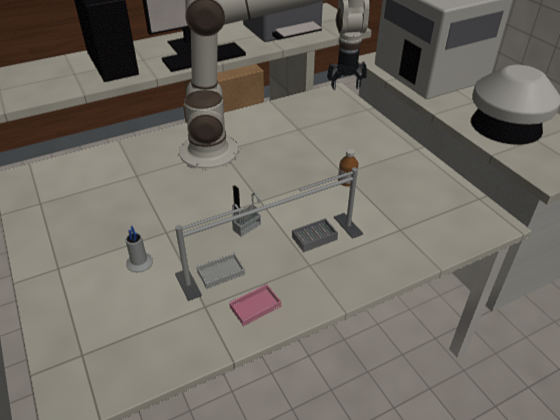

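Scene view: the grey empty tray is at (207,261), on the robot's right. The slide box is at (319,242), the pink decoy tray at (229,306) and the pen cup at (130,222). The carrier is at (251,210), with its black handle at (244,185). The other dark upright things are the pens at (125,205) and the PC at (182,15); neither is on a basket.

```bash
python3 - <<'E'
from h import *
d=np.load('s0.npz');a,P,b,Q=[d[k] for k in 'aPbQ']
crop=lambda im,x,y,w,h,s:cv2.resize(im[y:y+h,x:x+w],None,fx=s,fy=s,interpolation=cv2.INTER_CUBIC)
c1=crop(a,140,160,250,130,3.2);c2=crop(b,170,160,200,130,2);save('crop',np.vstack([c1,np.pad(np.clip(c2*1.0,0,255).astype(np.uint8),((0,0),(0,400),(0,0)))[:184]]))
def stat(n,p): print(n,len(p),np.nanmedian(p,0).round(4) if len(p) else '', np.nanpercentile(p,[3,97],0).round(3).tolist() if len(p) else '')
for nm,I,C,(hx,hy) in (('scene',a,P,(244,185)),('side',b,Q,(237,196))):
    print(nm)
    ok=np.isfinite(C[...,2])&(C[...,0]>.2)&(C[...,0]<.9)&(abs(C[...,1])<.45)
    br=I.max(-1)
    win=np.zeros(ok.shape,bool);win[hy-18:hy+25,hx-14:hx+14]=1
    stat('handle',C[ok&win&(br<45)&(C[...,2]>.05)])
    H=C[ok&win&(br<45)&(C[...,2]>.05)]
    for z in np.arange(.05,.17,.02):
        q=H[(H[:,2]>z)&(H[:,2]<z+.02)]
        if len(q): print('  z',round(z,2),len(q),q.mean(0).round(4),np.ptp(q,0).round(3))
    B=C[ok&(C[...,2]>.195)&(C[...,2]<.26)]
    stat('high',B)
    n=B[B[:,2]<.224];print('bar z',np.median(n[:,2]))
    for lo in np.arange(-.4,.4,.05):
        q=n[(n[:,1]>lo)&(n[:,1]<lo+.05)]
        if len(q)>3: print('  y',round(lo,2),len(q),np.median(q,0).round(4))
    stat('bench',C[ok&(abs(C[...,2])<.01)])
    for h,lab in ((.025,'tray'),(.034,'box')):
        pass
E
```

```text
scene
handle 121 [ 0.4501 -0.0687  0.1046] [[0.434, -0.074, 0.055], [0.457, -0.062, 0.152]]
  z 0.05 19 [ 0.4498 -0.069   0.0612] [0.042 0.011 0.016]
  z 0.07 24 [ 0.4475 -0.0682  0.0799] [0.022 0.012 0.019]
  z 0.09 22 [ 0.4491 -0.0681  0.1005] [0.019 0.011 0.019]
  z 0.11 21 [ 0.4483 -0.068   0.1195] [0.029 0.011 0.017]
  z 0.13 29 [ 0.4467 -0.0687  0.141 ] [0.025 0.01  0.019]
  z 0.15 6 [ 0.4459 -0.0678  0.1527] [0.019 0.009 0.005]
high 1549 [ 0.6446 -0.0613  0.2162] [[0.636, -0.324, 0.206], [0.651, 0.255, 0.242]]
bar z 0.21375276327736814
  y -0.35 76 [ 0.645  -0.318   0.2128]
  y -0.3 89 [ 0.6437 -0.275   0.2135]
  y -0.25 86 [ 0.6433 -0.2245  0.2141]
  y -0.2 85 [ 0.6438 -0.1756  0.2136]
  y -0.15 83 [ 0.6443 -0.1252  0.2134]
  y -0.1 84 [ 0.6443 -0.0745  0.2143]
  y -0.05 78 [ 0.6449 -0.0244  0.2137]
  y -0.0 80 [0.6457 0.0245 0.2138]
  y 0.05 77 [0.6462 0.0757 0.2146]
  y 0.1 77 [0.6458 0.1245 0.2136]
  y 0.15 76 [0.6461 0.1746 0.214 ]
  y 0.2 80 [0.6466 0.2261 0.2143]
  y 0.25 33 [0.6505 0.256  0.2095]
bench 43903 [ 6.504e-01 -2.640e-02  4.000e-04] [[0.228, -0.424, -0.005], 
[... 432 characters left out ...]
.1521] [0.011 0.007 0.004]
high 1220 [ 0.6431 -0.0911  0.2164] [[0.635, -0.329, 0.205], [0.649, 0.252, 0.243]]
bar z 0.2139759895698542
  y -0.35 76 [ 0.6438 -0.3222  0.2124]
  y -0.3 78 [ 0.6413 -0.2752  0.2148]
  y -0.25 71 [ 0.6425 -0.2256  0.214 ]
  y -0.2 70 [ 0.6429 -0.1745  0.2146]
  y -0.15 67 [ 0.6433 -0.1242  0.2139]
  y -0.1 61 [ 0.643  -0.0761  0.2148]
  y -0.05 58 [ 0.6437 -0.0255  0.2141]
  y -0.0 57 [0.6429 0.0244 0.2139]
  y 0.05 58 [0.6438 0.0737 0.2141]
  y 0.1 58 [0.6443 0.1255 0.2138]
  y 0.15 54 [0.6446 0.1741 0.214 ]
  y 0.2 68 [0.6446 0.2329 0.2133]
  y 0.25 18 [0.649  0.2542 0.211 ]
bench 34701 [ 0.6465 -0.0601  0.0008] [[0.227, -0.428, -0.005], [0.888, 0.415, 0.007]]
```

View pics/crop.png

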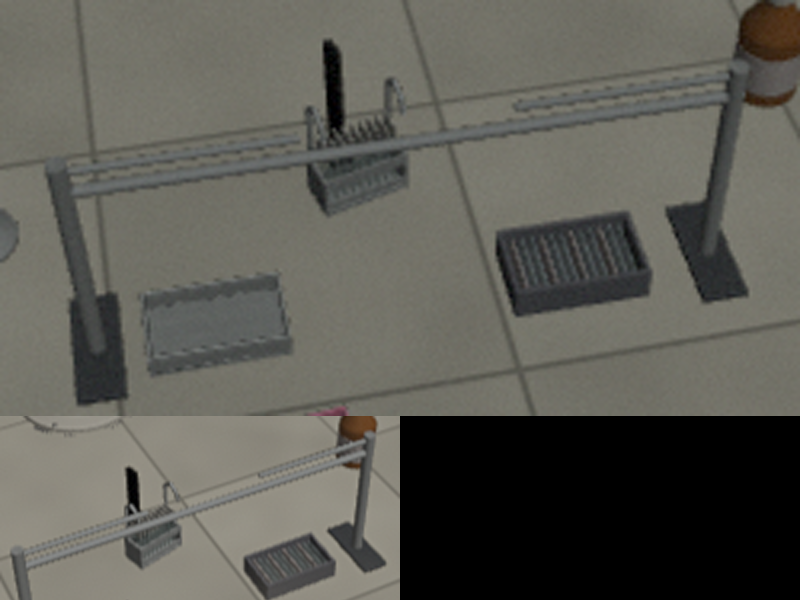

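The crop confirms it: this is the basket of upright glass with two hooks and a black strip, and the empty grey tray is on the −y side. Next I measure the carrier yaw, the tray and the posts.

```bash
python3 - <<'E'
from h import *
d=np.load('s0.npz')
for I,C in ((d['a'],d['P']),(d['b'],d['Q'])):
    x,y,z=np.moveaxis(C,-1,0)
    near=(np.hypot(x-.48,y+.06)<.09)&(I.max(-1)>50)
    h=near&(z>.085)&(z<.14)
    print('hooks',[(p[0],p[1]) for p in np.argwhere(h)[:3]])
    q=C[h]
    for lo in np.arange(-.14,.04,.01):
        m=q[(q[:,1]>=lo)&(q[:,1]<lo+.01)]
        if len(m): print('  ',round(lo,2),len(m),m.mean(0).round(4),m[:,2].max().round(3))
    q=C[near&(z>.006)&(z<.05)]
    r=cv2.minAreaRect(q[:,:2].astype(np.float32)); print('basket',r)
    for n,zz,yl in (('tray',(.012,.03),(-.29,-.09)),('box',(.02,.04),(.02,.22))):
        q=C[(z>zz[0])&(z<zz[1])&(x>.57)&(x<.72)&(y>yl[0])&(y<yl[1])]
        r=cv2.minAreaRect(q[:,:2].astype(np.float32)); print(n,len(q),r,np.percentile(q,[1,99],0).round(3).tolist())
    for yl in ((-.37,-.27),(.2,.3)):
        q=C[(z>.05)&(z<.19)&(x>.6)&(x<.69)&(y>yl[0])&(y<yl[1])]; print('post',len(q),np.median(q,0).round(4))
E
```

```text
hooks [(np.int64(178), np.int64(246)), (np.int64(179), np.int64(246)), (np.int64(180), np.int64(241))]
   -0.1 34 [ 0.5007 -0.095   0.1121] 0.13
   -0.09 6 [ 0.5149 -0.0886  0.1095] 0.12
   -0.08 3 [ 0.4567 -0.0732  0.107 ] 0.121
   -0.07 5 [ 0.4598 -0.0608  0.124 ] 0.14
   -0.03 2 [ 0.465  -0.0204  0.1104] 0.113
   -0.02 25 [ 0.4774 -0.0148  0.1139] 0.132
   -0.01 9 [ 0.4917 -0.0083  0.1111] 0.121
basket ((0.49135273694992065, -0.0672139897942543), (0.15154752135276794, 0.14123260974884033), 52.925270080566406)
tray 379 ((0.6406561732292175, -0.21448978781700134), (0.12975214421749115, 0.08862466365098953), 89.67619323730469) [[0.599, -0.279, 0.012], [0.685, -0.15, 0.029]]
box 720 ((0.6444984078407288, 0.12353380769491196), (0.0904771164059639, 0.13210469484329224), 0.3027627766132355) [[0.602, 0.058, 0.02], [0.686, 0.188, 0.038]]
post 224 [ 0.6465 -0.3222  0.1251]
post 209 [0.6501 0.2532 0.1255]
hooks [(np.int64(190), np.int64(233)), (np.int64(191), np.int64(233)), (np.int64(192), np.int64(233))]
   -0.11 14 [ 0.4882 -0.1021  0.1113] 0.128
   -0.1 15 [ 0.5065 -0.0956  0.1176] 0.131
   -0.08 9 [ 0.4332 -0.0765  0.1147] 0.133
   -0.07 8 [ 0.4573 -0.064   0.0996] 0.116
   -0.03 7 [ 0.4712 -0.0231  0.1035] 0.126
   -0.02 29 [ 0.4804 -0.0155  0.1126] 0.131
basket ((0.498543381690979, -0.06313259899616241), (0.15838047862052917, 0.1290494203567505), 74.68323516845703)
tray 366 ((0.6389963626861572, -0.21736901998519897), (0.1317833513021469, 0.08986669778823853), 89.54951477050781) [[0.596, -0.283, 0.012], [0.683, -0.152, 0.029]]
box 682 ((0.6423507928848267, 0.1199803575873375), (0.13443242013454437, 0.09451259672641754), 89.8069839477539) [[0.599, 0.054, 0.02], [0.685, 0.185, 0.038]]
post 207 [ 0.645  -0.327   0.1242]
post 184 [0.648  0.2493 0.1222]
```

drive_tool:
  targets:
    - [-1,[0,0,-0.01],-8.5]
    - [-1,[0,0,-0.01],-8.5]
    - [-1,[0,0,0],-8.5]
    - [-1,[0,0,0],-8.5]
    - [-1,[-0.008,-0.045,0],0]
    - [-1,[-0.008,-0.045,0],0]
    - [-1,[-0.008,-0.045,0],0]
    - [-1,[-0.008,-0.045,0],0]

```text
clock: 0.9
eef_pos: [0.2649, 0.3468, 0.2729]
orientation: [[-0.971, -0.237, -0.0], [-0.237, 0.971, -0.0], [0.0, -0.0, -1.0]]
contact_force: [0.9, 0.4, 0.9]
grip_width: 1.0
```

drive_tool:
  targets:
    - [-1,[-0.008,-0.045,0],0]
    - [-1,[-0.008,-0.045,0],0]
    - [-1,[-0.008,-0.045,0],0]
    - [-1,[-0.008,-0.045,0],0]
    - [-1,[-0.008,-0.045,0],0]
    - [-1,[-0.008,-0.045,0],0]
    - [-1,[-0.008,-0.045,0],0]
    - [-1,[-0.008,-0.045,0],0]

```text
clock: 1.7
eef_pos: [0.4122, 0.0118, 0.2732]
orientation: [[-0.972, -0.236, 0.0], [-0.236, 0.972, 0.0], [-0.0, 0.0, -1.0]]
contact_force: [1.7, 1.1, -0.9]
grip_width: 0.996
```

drive_tool:
  targets:
    - [-1,[-0.008,-0.045,0],0]
    - [-1,[-0.008,-0.045,0],0]
    - [-1,[0,0,0],0]

```text
clock: 2.0
eef_pos: [0.4498, -0.0739, 0.272]
orientation: [[-0.973, -0.232, -0.002], [-0.232, 0.973, -0.001], [0.002, -0.0, -1.0]]
contact_force: [-0.2, 0.8, -0.5]
grip_width: 1.002
```

```bash
python3 - <<'E'
from h import *
s=ctrl.read_state();print(s['clock'],s['eef_pos'],s['orientation'],s['joints'])
print(np.round(ctrl.read_camera('wrist')['mount'],3))
a,P,k=cam('wrist');save('w1',a);np.savez('w1.npz',a=a,P=P)
E
```

```text
2.0 [ 0.44982117 -0.07394999  0.2720193 ] [[-9.72813988e-01 -2.31582679e-01 -1.55159828e-03]
 [-2.31581894e-01  9.72815181e-01 -6.70261400e-04]
 [ 1.66463930e-03 -2.92717596e-04 -9.99998572e-01]] [-9.30568169e+00 -7.30131618e+00  9.94325737e-02  9.74822690e+01
 -5.22730439e-02 -2.26958997e+01]
[[ 0.001 -0.946 -0.325  0.084]
 [ 1.     0.001  0.001 -0.001]
 [-0.001 -0.325  0.946 -0.12 ]
 [ 0.     0.     0.     1.   ]]
```

View pics/w1.png

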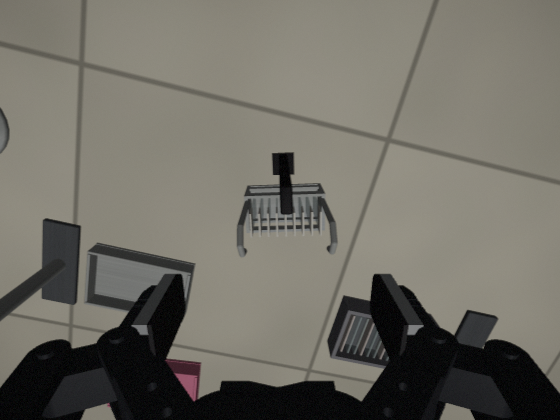

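The carrier is centred at (286,215) in the wrist view, close to aligned, with hook tips at (242,252) and (332,248). I now compute its pose from this.

```bash
python3 - <<'E'
from h import *
d=np.load('w1.npz');a,C=d['a'],d['P'];x,y,z=np.moveaxis(C,-1,0)
near=(np.hypot(x-.48,y+.06)<.1)
H=near&(a.max(-1)<40)&(z>.06)&(z<.16)
T=H&(z>.14);print('top',T.sum(),C[T].mean(0),cv2.minAreaRect(C[T][:,:2].astype(np.float32)),C[T][:,2].max())
for lo in np.arange(.06,.15,.02):
    q=C[H&(z>lo)&(z<lo+.02)]; print(round(lo,2),len(q),q.mean(0).round(4),np.ptp(q,0).round(3)) if len(q) else 0
K=near&(a.max(-1)>50)&(z>.088)&(z<.14)
q=C[K];p1=q[q[:,1]<-.06];p2=q[q[:,1]>-.06]
for p in(p1,p2):
    print('hook',len(p),np.percentile(p,[2,50,98],0).round(4).tolist())
    for lo in np.arange(.46,.53,.005):
        m=p[(p[:,0]>=lo)&(p[:,0]<lo+.005)]
        if len(m): print('  ',lo.round(3),len(m),m.mean(0).round(4))
p=(p2.mean(0)-p1.mean(0));print('yaw',np.degrees(np.arctan2(-p[0],p[1])))
S=near&(a.max(-1)>50)&(z>.06)&(z<.085);q=C[S];print('slides',len(q),np.percentile(q,[2,50,98],0).round(4).tolist())
yaw=np.arctan2(-p[0],p[1]);Rz=np.array([[np.cos(yaw),np.sin(yaw)],[-np.sin(yaw),np.cos(yaw)]])
L=(q[:,:2]-(C[T].mean(0)[:2]))@Rz.T;print('slides in carrier rel handle+48',np.percentile(L,[2,50,98],0))
E
```

```text
top 362 [ 0.43833648 -0.06885639  0.1487352 ] ((0.439433217048645, -0.06869624555110931), (0.02331552281975746, 0.009560320526361465), 16.005386352539062) 0.1510458700692393
0.06 39 [ 0.4286 -0.0718  0.0703] [0.003 0.009 0.019]
0.08 48 [ 0.4286 -0.0717  0.0904] [0.003 0.009 0.02 ]
0.1 53 [ 0.4301 -0.072   0.1102] [0.082 0.023 0.019]
0.12 61 [ 0.4286 -0.0718  0.1306] [0.003 0.008 0.019]
0.14 362 [ 0.4383 -0.0689  0.1487] [0.024 0.015 0.01 ]
hook 252 [[0.429, -0.1023, 0.094], [0.4913, -0.0968, 0.1218], [0.5124, -0.0674, 0.1301]]
   0.48 55 [ 0.4829 -0.0997  0.1111]
   0.485 45 [ 0.4875 -0.0986  0.1207]
   0.49 43 [ 0.4926 -0.0972  0.125 ]
   0.495 32 [ 0.4973 -0.0958  0.1273]
   0.5 23 [ 0.5026 -0.0941  0.1242]
   0.505 19 [ 0.5077 -0.0927  0.1197]
   0.51 19 [ 0.5115 -0.0911  0.1112]
hook 249 [[0.4588, -0.0218, 0.0956], [0.4701, -0.0169, 0.1215], [0.4905, -0.0109, 0.1283]]
   0.46 58 [ 0.4626 -0.0196  0.1153]
   0.465 46 [ 0.4676 -0.0175  0.1225]
   0.47 48 [ 0.4724 -0.0164  0.1262]
   0.475 25 [ 0.4774 -0.0152  0.1265]
   0.48 22 [ 0.4825 -0.014   0.1228]
   0.485 21 [ 0.4875 -0.0125  0.1171]
   0.49 9 [ 0.491  -0.0127  0.1096]
yaw 13.045799332588384
slides 680 [[0.4623, -0.0969, 0.0614], [0.4835, -0.0525, 0.0785], [0.5047, -0.0185, 0.0808]]
slides in carrier rel handle+48 [[ 0.03405934 -0.03746232]
 [ 0.04695035  0.00296424]
 [ 0.06207797  0.04056448]]
```

drive_tool:
  targets:
    - [-1,[0,0,0],-2.2]
    - [-1,[0.0086,0.008,0.03],0]
    - [-1,[0,0,0.03],0]
    - [-1,[0,0,0.03],0]
    - [-1,[0,0,0],0]
    - [-1,[0,0,0],0]
  newtons: 60

```text
clock: 2.7
eef_pos: [0.438, -0.0637, 0.1841]
orientation: [[-0.961, -0.275, -0.0], [-0.275, 0.961, 0.0], [0.0, 0.0, -1.0]]
contact_force: [0.3, 0.1, 1.0]
grip_width: 1.004
```

drive_tool:
  targets:
    - [-1,[0,0,0.022],0]
    - [-1,[0,0,0.022],0]
    - [-1,[0,0,0],0]
    - [-1,[0,0,0],0]

```text
clock: 3.1
eef_pos: [0.4389, -0.0644, 0.1411]
orientation: [[-0.962, -0.274, 0.002], [-0.274, 0.962, -0.0], [-0.001, -0.001, -1.0]]
contact_force: [0.3, -0.3, 0.4]
grip_width: 0.998
```

```bash
python3 - <<'E'
from h import *
s=ctrl.read_state();R=np.array(s['orientation']);e=s['eef_pos'];print(e,R,s['contact_force'])
print('remaining tool', R.T@(np.array([.4394,-.0687,.138])-e))
a,C,k=cam('wrist');x,y,z=np.moveaxis(C,-1,0)
T=(np.hypot(x-.44,y+.069)<.03)&(z>.14)&(z<.158)&(a.max(-1)<60);q=C[T];print(T.sum(),q.mean(0),cv2.minAreaRect(q[:,:2].astype(np.float32)))
save('w2',a)
E
```

```text
[ 0.43885235 -0.06439711  0.14114129] [[-9.61761708e-01 -2.73883268e-01  1.54033634e-03]
 [-2.73883867e-01  9.61762752e-01 -1.88376695e-04]
 [-1.42984489e-03 -6.03046766e-04 -9.99998796e-01]] [ 0.25135381 -0.26961775  0.36180863]
remaining tool [ 0.00065628 -0.00428646  0.00314294]
1365 [ 0.43734921 -0.06952783  0.14821543] ((0.4397783875465393, -0.06892220675945282), (0.024446021765470505, 0.009669882245361805), 15.319580078125)
```

View pics/w2.png

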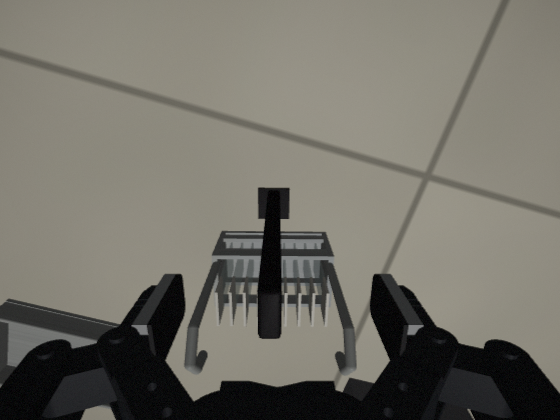

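The handle top, at (270,315), is between the jaws and about 4 mm off centre. I correct that and grip.

drive_tool:
  targets:
    - [-1,[0.0005,-0.0044,0.003],0.6]
    - [-1,[0,0,0],0]
    - [1,[0,0,0],0]
    - [1,[0,0,0],0]
    - [1,[0,0,0],0]
    - [1,[0,0,0],0]
    - [1,[0,0,0],0]
    - [1,[0,0,0],0]
  newtons: 60

```text
clock: 3.95
eef_pos: [0.439, -0.069, 0.1363]
orientation: [[-0.965, -0.263, -0.0], [-0.263, 0.965, -0.0], [0.0, 0.0, -1.0]]
contact_force: [-1.0, 0.2, -0.2]
grip_width: 0.109
```

drive_tool:
  targets:
    - [1,[0,0,0],0]
    - [1,[0,0,0],0]
    - [1,[0,0,-0.01],0]
    - [1,[0,0,-0.02],0]
    - [1,[0,0,-0.03],0]
    - [1,[0,0,0],0]
    - [1,[0,0,0],0]

```text
clock: 4.65
eef_pos: [0.4394, -0.069, 0.1968]
orientation: [[-0.965, -0.263, 0.001], [-0.263, 0.965, -0.0], [-0.001, -0.0, -1.0]]
contact_force: [0.1, -0.7, -2.8]
grip_width: 0.11
```

drive_tool:
  targets:
    - [1,[0,0,-0.03],7.8]
    - [1,[0,0,-0.033],7.8]
    - [1,[-0.033,0.008,0],0]
    - [1,[-0.033,0.008,0],0]
    - [1,[-0.032,0.008,0],0]
    - [1,[0,0,0],0]
    - [1,[0,0,0],0]
    - [1,[0,0,0],0]

```text
clock: 5.45
eef_pos: [0.5365, -0.0456, 0.2587]
orientation: [[-1.0, 0.006, -0.002], [0.006, 1.0, 0.0], [0.002, 0.0, -1.0]]
contact_force: [-0.2, 0.6, -2.8]
grip_width: 0.107
```

```bash
python3 - <<'E'
from h import *
s=ctrl.read_state();print(s['clock'],s['eef_pos'],np.array(s['orientation']).round(4).tolist(),s['joints'].round(1))
e=s['eef_pos']
ims=[]
for n in('scene','side'):
    a,C,k=cam(n);x,y,z=np.moveaxis(C,-1,0);print(n)
    np.savez('p2'+n,a=a,C=C,R=k[0],e=k[1],k=k[2:])
    R,o,f,cx,cy=k
    p=R.T@(np.array([.6,-.045,.2])-o);u,v=int(p[0]/p[2]*f+cx),int(p[1]/p[2]*f+cy)
    ims.append(cv2.resize(a[v-40:v+35,u-50:u+50],None,fx=8 if 0 else 4,fy=4,interpolation=cv2.INTER_CUBIC))
    print('crop origin',u-50,v-40)
    near=(x>.55)&(x<.625)&(abs(y+.045)<.06)&(a.max(-1)>40)
    for nm,yl in (('h-',(-.1,-.08)),('h+',(-.01,.01))):
        q=C[near&(z>.17)&(z<.27)&(y>yl[0])&(y<yl[1])]
        for lo in np.arange(.565,.62,.005):
            m=q[(q[:,0]>=lo)&(q[:,0]<lo+.005)]
            if len(m): print(nm,lo.round(3),len(m),m.mean(0).round(4),m[:,2].min().round(4),m[:,2].max().round(4))
    B=C[(x>.63)&(x<.66)&(y>-.13)&(y<.05)&(z>.19)&(z<.225)];print('bar',np.median(B,0))
save('crop2',np.hstack(ims))
E
```

```text
5.45 [ 0.53645417 -0.0456156   0.25866316] [[-1.0, 0.0058, -0.0015], [0.0058, 1.0, 0.0001], [0.0015, 0.0001, -1.0]] [-4.9  3.6  9.2 95.7 -0.  -4.5]
scene
crop origin 210 156
h- 0.57 11 [ 0.5727 -0.0885  0.2081] 0.1782 0.2388
h- 0.575 17 [ 0.5774 -0.0875  0.1944] 0.1701 0.2409
h- 0.58 5 [ 0.5829 -0.0831  0.2001] 0.1767 0.2505
h- 0.585 6 [ 0.5878 -0.085   0.2241] 0.194 0.2512
h- 0.59 5 [ 0.5926 -0.088   0.2308] 0.17 0.2507
h- 0.595 13 [ 0.598  -0.085   0.2251] 0.1774 0.2498
h- 0.6 10 [ 0.6023 -0.0869  0.2183] 0.1844 0.2434
h- 0.605 5 [ 0.6067 -0.0871  0.2329] 0.2227 0.24
h+ 0.57 13 [ 0.5734 -0.0045  0.215 ] 0.1904 0.239
h+ 0.575 17 [ 0.5776 -0.0046  0.204 ] 0.1742 0.2414
h+ 0.58 6 [ 0.5813 -0.008   0.1861] 0.1706 0.2053
h+ 0.585 4 [ 0.5872 -0.004   0.2499] 0.2474 0.2515
h+ 0.59 12 [ 0.5932 -0.0065  0.2189] 0.1758 0.2487
h+ 0.595 4 [ 0.5978 -0.0035  0.2409] 0.2357 0.2464
h+ 0.6 10 [ 0.6034 -0.0044  0.236 ] 0.2267 0.2486
h+ 0.605 6 [ 0.607  -0.0026  0.2272] 0.221 0.2318
h+ 0.61 1 [ 0.6122 -0.0052  0.2339] 0.2339 0.2339
bar [ 0.64457392 -0.04178147  0.21400083]
side
crop origin 213 160
h-
[... 247 characters left out ...]
.2518
h- 0.59 6 [ 0.5925 -0.0881  0.2161] 0.1747 0.2512
h- 0.595 10 [ 0.5979 -0.0881  0.2222] 0.1796 0.2474
h- 0.6 11 [ 0.6026 -0.0903  0.2266] 0.1873 0.2435
h- 0.605 3 [ 0.6079 -0.0878  0.2106] 0.1702 0.235
h+ 0.565 2 [ 0.5686 -0.0034  0.226 ] 0.2229 0.2292
h+ 0.57 16 [ 0.5736 -0.0062  0.2188] 0.2017 0.2387
h+ 0.575 6 [ 0.5768 -0.0071  0.2173] 0.1958 0.2472
h+ 0.58 2 [ 0.5834 -0.0092  0.2227] 0.196 0.2493
h+ 0.585 3 [ 0.587  -0.0075  0.2325] 0.1993 0.251
h+ 0.59 4 [ 0.5914 -0.0054  0.2487] 0.2442 0.2535
h+ 0.595 8 [ 0.597  -0.0057  0.2411] 0.2331 0.2517
h+ 0.6 5 [ 0.6036 -0.0065  0.2302] 0.2199 0.2416
h+ 0.605 4 [ 0.609  -0.0078  0.2181] 0.172 0.236
bar [ 0.64367071 -0.04505062  0.21426185]
```

View pics/crop2.png

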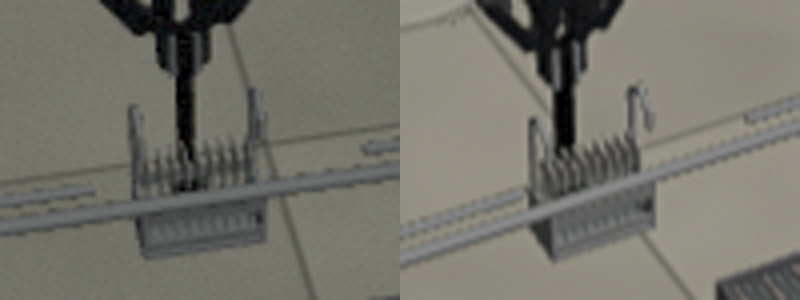

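Hook tops measure 0.2515, so the underside is at 0.1224, as the grip offset predicts. The tips have little clearance over the bar, so I creep across.

drive_tool:
  targets:
    - [1,[0,0,-0.001],0]
    - [1,[-0.018,0,0],0]
    - [1,[-0.01,0,0],0]
    - [1,[-0.004,0,0],0]
    - [1,[-0.004,0,0],0]
    - [1,[-0.003,0,0],0]
    - [1,[0,0,0],0]

```text
clock: 6.25
eef_pos: [0.5763, -0.0457, 0.2602]
orientation: [[-1.0, 0.006, -0.0], [0.006, 1.0, -0.0], [0.0, -0.0, -1.0]]
contact_force: [0.0, -0.4, -3.0]
grip_width: 0.111
```

drive_tool:
  targets:
    - [1,[-0.003,0,0],0]
    - [1,[-0.003,0,0.001],0]
    - [1,[-0.003,0,0.002],0]
    - [1,[-0.003,0,0.002],0]
    - [1,[0,0,0],0]

```text
clock: 6.75
eef_pos: [0.5884, -0.0458, 0.2546]
orientation: [[-1.0, 0.006, -0.001], [0.006, 1.0, 0.0], [0.001, 0.0, -1.0]]
contact_force: [0.0, -0.1, -2.4]
grip_width: 0.109
```

```bash
python3 - <<'E'
from h import *
s=ctrl.read_state();print(s['clock'],s['eef_pos'],s['contact_force'])
ims=[]
for n in('scene','side'):
    a,C,k=cam(n);R,o,f,cx,cy=k
    p=R.T@(np.array([.64,-.045,.21])-o);u,v=int(p[0]/p[2]*f+cx),int(p[1]/p[2]*f+cy)
    ims.append(cv2.resize(a[v-40:v+35,u-50:u+50],None,fx=4,fy=4,interpolation=cv2.INTER_CUBIC))
save('crop3',np.hstack(ims))
E
```

```text
6.75 [ 0.58840484 -0.04580829  0.25462658] [ 0.0284166  -0.11712616 -2.4053112 ]
```

View pics/crop3.png

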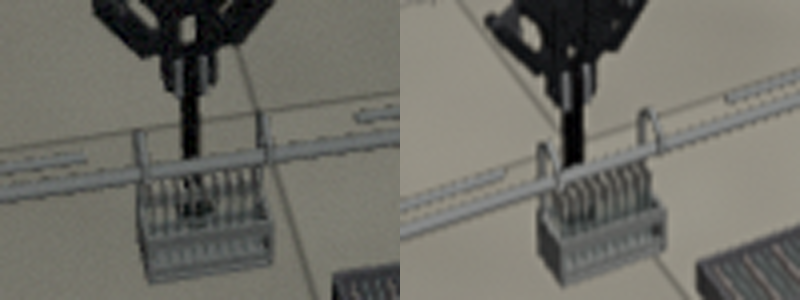

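Both hooks are now across and over the bar, with no contact force. I lower until they seat.

drive_tool:
  targets:
    - [1,[-0.001,0,0.006],0]
    - [1,[0,0,0.007],0]
    - [1,[0,0,0.006],0]
    - [1,[0,0,0],0]

```text
clock: 7.25
eef_pos: [0.5887, -0.0458, 0.2348]
orientation: [[-1.0, 0.006, -0.002], [0.006, 1.0, 0.0], [0.002, 0.0, -1.0]]
contact_force: [0.2, -1.0, -3.0]
grip_width: 0.109
```

drive_tool:
  targets:
    - [1,[0,0,0.0015],0]
    - [1,[0,0,0.001],0]
    - [1,[0,0,0],0]

```text
clock: 7.55
eef_pos: [0.5892, -0.0458, 0.2338]
orientation: [[-1.0, 0.006, 0.0], [0.006, 1.0, -0.0], [-0.0, -0.0, -1.0]]
contact_force: [-0.2, 0.8, -2.8]
grip_width: 0.111
```

drive_tool:
  targets:
    - [1,[0,0,0.001],0]
    - [1,[0,0,0.0005],0]
    - [1,[0,0,0],0]
    - [1,[0,0,0],0]

```text
clock: 7.95
eef_pos: [0.5893, -0.0458, 0.2324]
orientation: [[-1.0, 0.006, 0.0], [0.006, 1.0, -0.0], [-0.0, -0.0, -1.0]]
contact_force: [1.6, -0.8, -1.3]
grip_width: 0.109
```

drive_tool:
  targets:
    - [1,[0,0,0.0005],0]
    - [1,[0,0,0.0005],0]
    - [1,[0,0,0],0]
    - [1,[0,0,0],0]

```text
clock: 8.35
eef_pos: [0.5895, -0.0458, 0.2318]
orientation: [[-1.0, 0.006, 0.001], [0.006, 1.0, -0.0], [-0.001, -0.0, -1.0]]
contact_force: [1.9, -0.3, 2.7]
grip_width: 0.11
```

Seated: the weight has transferred to the bar. I release fully and let it settle.

drive_tool:
  targets:
    - [0.6,[0,0,0],0]
    - [0.4,[0,0,0],0]
    - [0,[0,0,0],0]
    - [-1,[0,0,0],0]
    - [-1,[0,0,0],0]
    - [-1,[0,0,0],0]
    - [-1,[0,0,0],0]
    - [-1,[0,0,0],0]

```text
clock: 9.15
eef_pos: [0.5892, -0.0458, 0.2313]
orientation: [[-1.0, 0.006, 0.0], [0.006, 1.0, -0.0], [-0.0, -0.0, -1.0]]
contact_force: [0.0, 1.0, 0.5]
grip_width: 1.001
```

drive_tool:
  targets:
    - [-1,[0,0,0],0]
    - [-1,[0,0,0],0]
    - [-1,[0,0,0],0]
    - [-1,[0,0,0],0]
    - [-1,[0,0,0],0]
    - [-1,[0,0,0],0]
    - [-1,[0,0,0],0]
    - [-1,[0,0,0],0]

```text
clock: 9.95
eef_pos: [0.5892, -0.0458, 0.2313]
orientation: [[-1.0, 0.006, -0.0], [0.006, 1.0, -0.0], [0.0, -0.0, -1.0]]
contact_force: [0.6, 1.0, 0.3]
grip_width: 0.996
```

```bash
cat > chk.py <<'E'
from h import *
import sys
s=ctrl.read_state();print(s['clock'],s['eef_pos'],s['contact_force'],s['grip_width'])
ims=[];yc=float(sys.argv[2])
for n in('scene','side'):
    a,C,k=cam(n);R,o,f,cx,cy=k;x,y,z=np.moveaxis(C,-1,0)
    p=R.T@(np.array([.63,yc,.19])-o);u,v=int(p[0]/p[2]*f+cx),int(p[1]/p[2]*f+cy)
    ims.append(cv2.resize(a[v-45:v+45,u-50:u+50],None,fx=4,fy=4,interpolation=cv2.INTER_CUBIC))
    q=C[(x>.6)&(x<.69)&(abs(y-yc)<.08)&(z>.1)&(z<.14)]
    print(n,'basket y',np.percentile(q[:,1],[1,99]).round(4),'x',np.percentile(q[:,0],[2,98]).round(4))
a,C,k=cam('wrist');x,y,z=np.moveaxis(C,-1,0)
T=(abs(x-.592)<.035)&(abs(y-yc)<.03)&(z>.22)&(z<.255)&(a.max(-1)<70);q=C[T]
if len(q): print('handle top',len(q),cv2.minAreaRect(q[:,:2].astype(np.float32)),q[:,2].max())
H=(abs(x-.585)<.04)&(abs(y-yc)<.03)&(z>.13)&(z<.255)&(a.max(-1)<70)
for lo in np.arange(.14,.25,.03):
    q=C[H&(z>lo)&(z<lo+.02)]
    if len(q): print(' face',lo.round(2),len(q),np.median(q,0).round(4))
save(sys.argv[1]+'w',a);save(sys.argv[1],np.hstack(ims))
E
python3 chk.py c4 -0.045
```

```text
9.95 [ 0.5891829  -0.04581876  0.23127509] [0.58455306 1.04117799 0.31387065] 0.9964836123387287
scene basket y [-0.0908 -0.0015] x [0.6193 0.667 ]
side basket y [-0.0949 -0.0044] x [0.6235 0.6656]
handle top 1842 ((0.5913260579109192, -0.04733237251639366), (0.010033807717263699, 0.024905206635594368), 87.90095520019531) 0.245195056192769
 face 0.14 159 [ 0.5805 -0.0466  0.1509]
 face 0.17 234 [ 0.5803 -0.0472  0.1808]
 face 0.2 398 [ 0.5801 -0.0472  0.2111]
 face 0.23 1577 [ 0.5864 -0.0472  0.2432]
```

View pics/c4.png

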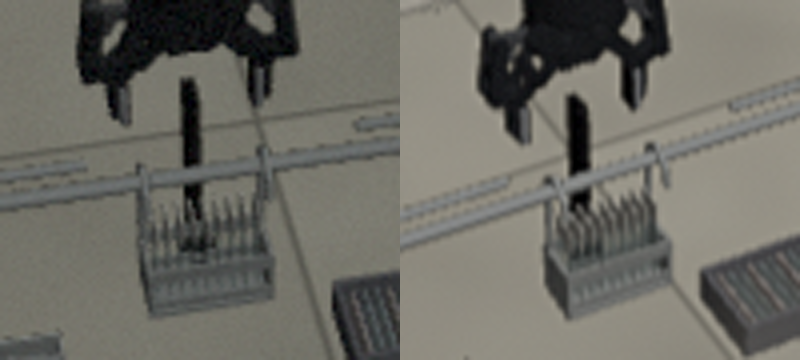

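It hangs free and upright, with the handle face vertical to 0.5 mm. I now cage the strip loosely and slide towards −y.

drive_tool:
  targets:
    - [-1,[0,-0.001,0.013],0]
    - [0.5,[0,0,0],0]
    - [0.5,[0,0,0],0]
    - [0.5,[0,0,0],0]
    - [0.5,[0,0,0],0]
    - [0.5,[0,0,0],0]
    - [0.5,[0,0,0],0]
  newtons: 20

```text
clock: 10.8
eef_pos: [0.5893, -0.0468, 0.2185]
orientation: [[-1.0, 0.006, 0.0], [0.006, 1.0, -0.0], [-0.0, -0.0, -1.0]]
contact_force: [0.1, -0.0, -0.1]
grip_width: 0.249
```

drive_tool:
  targets:
    - [0.5,[0,-0.003,0],0]
    - [0.5,[0,-0.003,0],0]
    - [0.5,[0,-0.005,0],0]
    - [0.5,[0,-0.007,0],0]
    - [0.5,[0,-0.007,0],0]
    - [0.5,[0,-0.007,0],0]
    - [0.5,[0,-0.007,0],0]

```text
clock: 11.5
eef_pos: [0.5889, -0.0865, 0.2183]
orientation: [[-1.0, 0.006, -0.0], [0.006, 1.0, 0.0], [0.0, 0.0, -1.0]]
contact_force: [-0.3, 2.1, -0.1]
grip_width: 0.251
```

```bash
python3 chk.py c5 -0.08
```

```text
11.5 [ 0.58893202 -0.08653832  0.21828937] [-0.32677382  2.09023351 -0.14922031] 0.2508146895489274
scene basket y [-0.1255 -0.0363] x [0.6183 0.6671]
side basket y [-0.1309 -0.0394] x [0.6241 0.6661]
handle top 9066 ((0.5888700485229492, -0.08001183718442917), (0.06001986935734749, 0.028919415548443794), 89.81840515136719) 0.25499262487439456
 face 0.14 184 [ 0.5809 -0.0837  0.1507]
 face 0.17 287 [ 0.5803 -0.084   0.1805]
 face 0.2 1861 [ 0.5798 -0.0834  0.2112]
 face 0.23 5551 [ 0.58   -0.0809  0.2428]
```

drive_tool:
  targets:
    - [0.5,[0,-0.007,0],0]
    - [0.5,[0,-0.008,0],0]
    - [0.5,[0,-0.008,0],0]
    - [0.5,[0,-0.008,0],0]
    - [0.5,[0,-0.008,0],0]
    - [0.5,[0,-0.008,0],0]
    - [0.5,[0,-0.008,0],0]
    - [0.5,[0,-0.008,0],0]

```text
clock: 12.45
eef_pos: [0.5886, -0.1495, 0.2183]
orientation: [[-1.0, 0.006, -0.0], [0.006, 1.0, 0.0], [0.0, 0.0, -1.0]]
contact_force: [-0.3, 1.5, -0.3]
grip_width: 0.253
```

drive_tool:
  targets:
    - [0.5,[0,-0.008,0],0]
    - [0.5,[0,-0.008,0],0]
    - [0.5,[0,-0.008,0],0]
    - [0.5,[0,-0.008,0],0]
    - [0.5,[0,-0.008,0],0]
    - [0.5,[0,-0.006,0],0]
    - [0.5,[0,-0.004,0],0]
    - [0.5,[0,0,0],0]

```text
clock: 13.25
eef_pos: [0.5883, -0.1995, 0.2183]
orientation: [[-1.0, 0.006, 0.0], [0.006, 1.0, -0.0], [-0.0, -0.0, -1.0]]
contact_force: [-0.0, -0.2, 0.3]
grip_width: 0.251
```

```bash
python3 chk.py c6 -0.2
```

```text
13.25 [ 0.58831036 -0.19953769  0.21825416] [-0.04476971 -0.22542942  0.28043548] 0.2509075094255375
scene basket y [-0.2385 -0.1505] x [0.6157 0.6681]
side basket y [-0.2424 -0.153 ] x [0.6231 0.6672]
handle top 7954 ((0.5882344245910645, -0.1999996155500412), (0.028502248227596283, 0.05998923256993294), 0.004695788025856018) 0.25499927111277015
 face 0.14 182 [ 0.5806 -0.1957  0.1509]
 face 0.17 283 [ 0.5798 -0.1959  0.1812]
 face 0.2 1960 [ 0.5793 -0.1965  0.2114]
 face 0.23 5513 [ 0.5807 -0.1957  0.2424]
```

drive_tool:
  targets:
    - [0.5,[0,-0.007,0],0]
    - [0.5,[0,-0.007,0],0]
    - [0.5,[0,-0.004,0],0]
    - [0.5,[0,-0.002,0],0]
    - [0.5,[0,0,0],0]
    - [0.5,[0,0.003,0],0]
    - [0.5,[0,0,0],0]
    - [0.2,[0,0,0],0]

```text
clock: 14.2
eef_pos: [0.5882, -0.2157, 0.2184]
orientation: [[-1.0, 0.005, 0.0], [0.005, 1.0, -0.0], [-0.0, -0.0, -1.0]]
contact_force: [0.5, 0.9, -0.1]
grip_width: 0.393
```

drive_tool:
  targets:
    - [-0.2,[0,0,0],0]
    - [-0.2,[0,0,0],0]
    - [-0.2,[0,0,-0.01],0]
    - [-0.2,[0,0,-0.03],0]
    - [-0.2,[0,0,-0.03],0]
    - [-0.2,[0,0,-0.03],0]
    - [-0.2,[0.04,0,-0.01],0]
    - [-0.2,[0.04,0,0],0]

```text
clock: 15.0
eef_pos: [0.5087, -0.2157, 0.3298]
orientation: [[-1.0, 0.005, 0.002], [0.005, 1.0, -0.001], [-0.002, -0.001, -1.0]]
contact_force: [-0.8, -0.6, 0.9]
grip_width: 0.601
```

drive_tool:
  targets:
    - [-0.2,[0.03,0,0],0]
    - [-0.2,[0,0,0],0]
    - [-0.2,[0,0,0],0]
    - [-0.2,[0,0,0],0]
    - [-0.2,[0,0,0],0]
    - [-0.2,[0,0,0],0]

```text
clock: 15.6
eef_pos: [0.4788, -0.2151, 0.3278]
orientation: [[-1.0, 0.005, -0.001], [0.005, 1.0, 0.0], [0.001, 0.0, -1.0]]
contact_force: [1.7, 0.4, 0.3]
grip_width: 0.598
```

```bash
python3 chk.py c7 -0.2; python3 - <<'E'
from h import *
for n,k in(('scene','aP'),('side','bQ')):
    a,C,_=cam(n);save('fin'+n,a);old=np.load('s0.npz')[k[0]]
    for nm,(x0,x1,y0,y1) in dict(cup=(105,150,190,245),box=(292,345,222,260),bottle=(366,395,150,193)).items():
        if n=='scene': print(nm,np.abs(a[y0:y1,x0:x1].astype(int)-old[y0:y1,x0:x1]).mean())
    x,y,z=np.moveaxis(C,-1,0)
    q=C[(z>.012)&(z<.03)&(x>.57)&(x<.72)&(y>-.29)&(y<-.09)];print('tray',np.percentile(q,[1,99],0).round(3).tolist())
E
```

```text
15.6 [ 0.47882408 -0.21514913  0.32781766] [1.729983   0.39161273 0.28791854] 0.5978505386778666
scene basket y [-0.258  -0.1702] x [0.6161 0.6684]
side basket y [-0.2615 -0.1719] x [0.6267 0.667 ]
handle top 504 ((0.5887294411659241, -0.21464233100414276), (0.023889578878879547, 0.009779157117009163), 0.029905099421739578) 0.24398222801937194
 face 0.14 136 [ 0.5809 -0.2128  0.1507]
 face 0.17 180 [ 0.5801 -0.2122  0.1809]
 face 0.2 209 [ 0.5791 -0.2136  0.209 ]
 face 0.23 410 [ 0.5839 -0.2147  0.2418]
cup 2.3935353535353534
box 2.557100297914598
bottle 2.731087944399893
tray [[0.599, -0.279, 0.012], [0.684, -0.15, 0.029]]
tray [[0.598, -0.283, 0.012], [0.684, -0.152, 0.029]]
```

View pics/finscene.png

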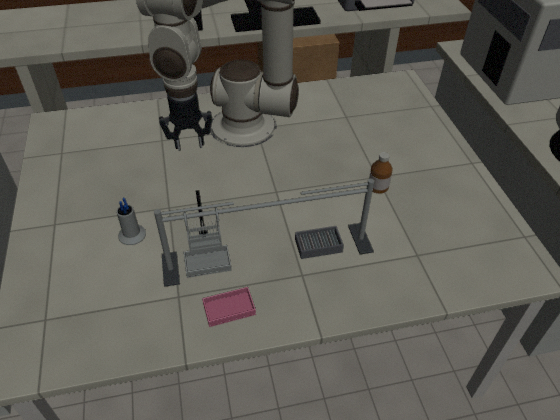

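View pics/c7.png

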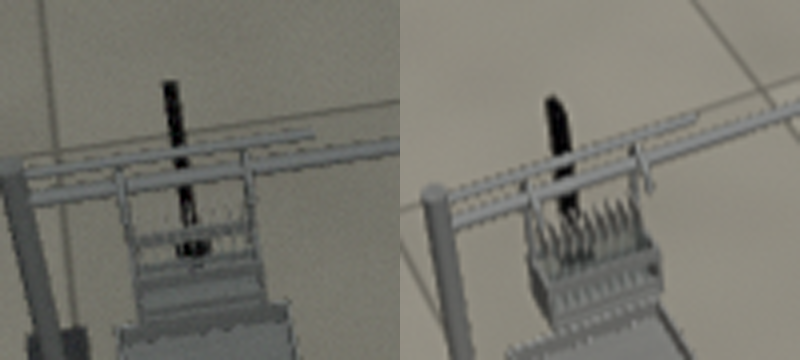

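The carrier hangs under the keeper bar, with the basket at y −0.258 to −0.170, inside the tray's −0.279 to −0.150. The box, cup and bottle have not moved and the gripper is clear.

```bash
python3 -c "
from workcell import ctrl
print(ctrl.sign_off())"
```

```text
the job is handed in; nothing more can be done
None
```

The slide carrier is hanging on the drying rail with its whole length over the grey drip tray, and the job is handed in at about 15.8 s of the 61 s allowed.

I gripped the carrier by its handle and lowered both hooks over the bar in the open middle part. I let go and confirmed it hung free and upright. Then I slid it under the right-hand (−y) keeper bar with the fingers loosely around the handle, and backed the arm away.

Last checks:
- **Over the tray:** the basket spans y −0.258 to −0.170 m, inside the tray's −0.279 to −0.150 m. The side camera reads both about 3 mm further to −y and agrees.
- **Upright:** the handle face is vertical to within about 2 mm over 60 mm, and its yaw matches the bar.
- **Hanging still:** I judged this from pictures about 1 s after release; I made no separate check for movement.
- **Other objects:** the slide box, pen cup and bottle look the same in the scene image before and after, apart from camera noise.
- **Gripper:** it ended about 0.1 m clear of the carrier. The largest contact force I read was about 3 N.

No check failed.

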